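Sweep the chopped carrots into the catch tray with the bench scraper

ROBOT

A 7-joint arm with a two-finger parallel gripper is mounted at the origin on a cart in front of the work surface, level with it; the furniture and walls round the work are solid. World frame = base frame: x ahead of the robot, y to its left, z up, the work surface at z = 0. Lengths are in m, angles in rad, forces in N, time in s.
With the tool pointing down it reaches from about 0.4 to 0.85 m from the base axis. Payload 4.5 kg.
Tool frame: the origin (TCP) lies at the very end of the fingers, on their centre line; the grasp point (between the pads) lies 19 mm behind it (r.pinch_z is the distance from the TCP to the grasp point, in m); z points along the fingers, y is the line along which they close (so a half turn about z gives the same grasp; the last joint's range is limited). The gripper opens to 88 mm and grips with 3 to 60 N. Pads are 18 mm wide; open, the fingers measure 123 mm over their backs; the gripper's body (75 mm by 187 mm) begins 45 mm behind the grasp point.
Start: joints at [1.343, 0.689, -0.195, 1.565, 0.157, 0.902, -0.215], TCP at [0.162, -0.604, 0.239] pointing down, gripper open.
Joint ranges: [-3.01, 3.01], [-0.46, 2.08], [-1.47, 1.51], [0.13, 2.56], [-1, 4.14], [0.04, 2.09], [-2.66, 2.66]. Speed limits (rad/s): [2.57, 2.57, 3.14, 3.14, 3.14, 3.14, 3.14].

INTERFACE

Orientations are given as a unit quaternion [x, y, z, w].
In Python, from plant import r, cams gives the robot as it stands.
- The arm moves only by the shell command python3 -m pendant 'ROWS' [FORCE]. ROWS is JSON, a list of rows, each a list of 3 entries, a list of its own where there are three numbers: the closure, from -1 (fully open) to 1 (shut), then the shift along the tool's x, y, z in mm, then the turn, a rotation vector about the tool's x, y, z in degrees. A call has 1 to 8 rows; each row shifts and turns the commanded pose from where the row before left it, along the tool's axes as they then stand; what a row does not reach is not made up. A row lasts 1/8 s, in which the tool goes at most 62.5 mm and 10.7 degrees, less where a joint would pass 70% of its speed; a pose out of reach is approached as far as the arm can. A call with a gripper value outside its range is refused whole. The fingers move at their own pace and stop on an object; FORCE is the grip in N (left out, the last holds). Time passes only in rows, so rows that do not move let the fingers close. It gives the time, the measured TCP pose, the force, the opening and the grip force at its end, in the units of the state.
- r.get_state(): the state, without advancing time (a new reading comes with each control period).
- cams.snapshot(name): name is "scene" or "top"; returns a dict with "img" (384x512x3 uint8, red, green, blue), "camera_matrix" (3x3 intrinsics, pixels), "camera_from_world" (4x4, takes a point from world to camera coordinates). Camera axes: x right, y up, looking along -z (the intrinsics and any distortion apply to the point x, -y, -z); pixel columns grow to the right and rows downward; lengths in m; the calibration is good to about 2 mm. A picture is of the moment at which its call begins. There is no depth.
- r.finish_job(): hands the job in; it is judged then, once.
The state is a dict: "clock": time; "q": joint angles; "qd": joint speeds; "joint_torque": joint torques, N m; "tool_pos": TCP position; "eef_rot": TCP orientation; "contact_force": force on the tool from outside, world axes, zero at the start; "moment": the same for the moment, N m; "opening": opening from 0.0 (shut) to 1.0 (fully open); "finger_force": force on a finger pad.
Only numpy, scipy, OpenCV 4.12 (cv2) and the standard library are available. Lean on these libraries where they do the work, as an engineer would, in place of code of your own. Each camera call takes 0.05 s, during which the arm holds its last target. There are 200 camera calls.

TASK

Draw the bench scraper out of its slanted wooden block and use it to sweep all five carrot chunks along the chopping board and through the opening at its end, into the steel tray underneath. Then push the scraper back into its slot, fully home. Touch the carrots only with the scraper, and leave the pepper mill, the carton and the jam jar standing where they are.

Things in the scene. Friction and masses are not known exactly. Their poses are not given: they have to be found in the camera images.
- board: rimmed wooden chopping board on end panels, fixed. Origin on the worktop under its centre; x across it (220 mm), y along it (300 mm), z up. Board surface at z = 85 mm; a rim 10 mm high runs all round, leaving the flat x -100 to 100, y -140 to 140 mm. A steel tray, just wider than the opening and with its floor at z = 5 mm, is fixed under the opening at the +y end
- opening (a point): centre of the opening through the 25 mm thick board, level with the board surface (board frame: 0, 105, 85 mm); axes as the board's. The opening is a rectangle 190 mm along x by 60 mm along y
- block: fixed wooden block that keeps the scraper, 148 mm wide (y), 130 mm deep (x). Origin on the worktop under its middle, x to its back, z up. Top face slopes 25 degrees down towards -x (158 mm high at the back, 97 mm at the front). One slot runs along y in that face, cut square to it, so the scraper leans 25 degrees from vertical, handle towards -x
- slot_mouth (a point): middle of the slot's mouth in the sloping face (block frame: 0, 0, 127.5 mm); axes as the block's. Slot 7 mm wide with a 3 mm lead-in, 116 mm long, 60 mm deep; it runs from here to slot_bottom, direction (0.423, 0, -0.906) in the block frame
- slot_bottom (a point): middle of the slot's floor (block frame: 25.4, 0, 73.1 mm), where the blade's edge rests when the scraper is home; axes as the block's
- scraper_grip (a point): bench scraper, loose, 160 g: steel blade 108 mm wide, 3 mm thick; straight wooden bar handle along its top, 112 mm long, 22 mm thick, 32 mm high. This point: middle of the handle, 91 mm from the blade's edge. x through the thickness (pinch along x), y along the handle, z from edge to handle. Both faces are alike. When home, 15 mm of blade shows below the handle
- scraper_edge (a point): middle of the scraper's lower edge, 91 mm below scraper_grip along its z; same axes
- carrot_1_mid (a point): carrot chunk, a thick round slice standing on a cut face, 30 mm across, 20 mm high, 16 g; this point is its middle, half-way up
- carrot_2_mid (a point): carrot chunk, a thick round slice standing on a cut face, 29 mm across, 23 mm high, 16 g; this point is its middle, half-way up
- carrot_3_mid (a point): carrot chunk, a thick round slice standing on a cut face, 28 mm across, 19 mm high, 16 g; this point is its middle, half-way up
- carrot_4_mid (a point): carrot chunk, a thick round slice standing on a cut face, 26 mm across, 22 mm high, 16 g; this point is its middle, half-way up
- carrot_5_mid (a point): carrot chunk, a thick round slice standing on a cut face, 25 mm across, 20 mm high, 16 g; this point is its middle, half-way up
- pepper_mill_mid (a point): bystander: loose dark wooden pepper mill, 58 mm across, 150 mm high, upright behind the work; its middle, half-way up
- juice_carton_mid (a point): bystander: loose upright drink carton, 68 x 68 mm, 244 mm high, behind the work; its axis, 100 mm up
- jam_jar_mid (a point): bystander: loose jam jar with a yellow lid, 71 mm across, 110 mm high, behind the work; its middle, half-way up
Things that resemble listed ones, but are neither listed nor needed, are in the scene too. What is shaped like the part that bears scraper_grip but turquoise is not meant.

How it is judged:
On the way, in this order (a step that is already met when the one before it is completed fails the run):
1. the scraper has been drawn right out of its slot (distance between scraper_edge and slot_bottom above 0.065 m), for 0.2 s.
2. all five carrot chunks lie in the tray under the opening (z of each of carrot_1_mid, carrot_2_mid, carrot_3_mid, carrot_4_mid, carrot_5_mid in the frame of board below 0.058 m and y of carrot_1_mid in the frame of board between 0.064 and 0.134 m and x of carrot_1_mid in the frame of board between -0.1 and 0.1 m and y of carrot_2_mid in the frame of board between 0.064 and 0.134 m and x of carrot_2_mid in the frame of board between -0.1 and 0.1 m and y of carrot_3_mid in the frame of board between 0.064 and 0.134 m and x of carrot_3_mid in the frame of board between -0.1 and 0.1 m and y of carrot_4_mid in the frame of board between 0.064 and 0.134 m and x of carrot_4_mid in the frame of board between -0.1 and 0.1 m and y of carrot_5_mid in the frame of board between 0.064 and 0.134 m and x of carrot_5_mid in the frame of board between -0.1 and 0.1 m), for 0.3 s.
At the end, for the whole second after the job is handed in: All five carrot chunks rest in the tray below the opening (middle of each below the board's underside and inside the tray's walls), and the scraper is back in its slot with its edge within 8 mm of the slot's floor and its handle in line with the slot (within 0.1 rad), released and at rest (all of step 2 and distance between scraper_edge and slot_bottom below 0.008 m and angle between the y axis of scraper_grip and the y axis of block, either way round below 0.1 rad and linear speed of scraper below 0.02 m/s and linear speed of each of carrot_1, carrot_2, carrot_3, carrot_4, carrot_5 below 0.03 m/s); the robot touches nothing.
It fails at once if a carrot chunk is touched by the robot itself instead of the scraper (contact force between any of the fingers, the arm and carrot_1 above 0.5 N or contact force between any of the fingers, the arm and carrot_2 above 0.5 N or contact force between any of the fingers, the arm and carrot_3 above 0.5 N or contact force between any of the fingers, the arm and carrot_4 above 0.5 N or contact force between any of the fingers, the arm and carrot_5 above 0.5 N).
It fails at once if the pepper mill is shoved or tipped (distance of pepper_mill_mid from where it was at the start of the episode above 0.02 m or angle between pepper_mill_mid's own z axis and vertical above 0.2 rad).
It fails at once if the drink carton is shoved or tipped (distance of juice_carton_mid from where it was at the start of the episode above 0.02 m or angle between juice_carton_mid's own z axis and vertical above 0.2 rad).
It fails at once if the jam jar is shoved or tipped (distance of jam_jar_mid from where it was at the start of the episode above 0.02 m or angle between jam_jar_mid's own z axis and vertical above 0.2 rad).
It also fails if it takes over 58 s, if anything falls off the work surface, if the arm or the gripper's body presses on something with over 40 N, if the wrist force passes 120 N, or if a joint passes its speed limit or range.

## Working session

There is one attempt and no reset: what is moved stays moved. The work goes in short steps, Python scripts to look and compute and a shell command to move; the robot and the scene stay as the last step left them, time stands still between calls to the robot, and variables do not carry over. Pictures are saved under pics/ and viewed, at most 10 in all, crops included, and the job is handed in when it is done.

```bash
mkdir -p pics; ls; python3 - <<'E'
from plant import r,cams
import cv2,numpy as np
for n in("scene","top"):
    s=cams.snapshot(n);cv2.imwrite(f"pics/{n}0.png",s["img"][:,:,::-1]);print(n,s["camera_matrix"].round(1).tolist(),s["camera_from_world"].round(4).tolist())
st=r.get_state();print(st,r.pinch_z)
E
```

```text
pics
scene [[391.1, 0.0, 256.8], [0.0, 391.1, 197.9], [0.0, 0.0, 1.0]] [[-0.5729, 0.8196, 0.0038, 0.4914], [-0.6672, -0.469, 0.5787, 0.2529], [0.4761, 0.329, 0.8156, -1.5894], [0.0, 0.0, 0.0, 1.0]]
top [[360.0, 0.0, 252.1], [0.0, 360.0, 192.6], [0.0, 0.0, 1.0]] [[0.0284, -0.9984, 0.0489, -0.189], [0.9813, 0.0372, 0.189, -0.6005], [-0.1905, 0.0426, 0.9808, -1.403], [0.0, 0.0, 0.0, 1.0]]
{'clock': 0.1, 'q': array([ 1.34280971,  0.68990062, -0.1945008 ,  1.56618885,  0.15732258,
        0.90249498, -0.21508099]), 'qd': array([-0.00300654, -0.00243256,  0.00029407, -0.00199998, -0.00065053,
        0.00167238, -0.00112018]), 'joint_torque': array([-2.76317798e-03, -5.28491235e+01, -1.27108164e+00, -1.53836221e+01,
       -5.25095186e-02,  1.94596119e-03,  5.35894708e-05]), 'tool_pos': array([ 0.16155831, -0.60319988,  0.23800307]), 'eef_rot': array([ 9.91439624e-01,  1.30563518e-01, -1.75236489e-04, -7.80826179e-04]), 'contact_force': array([ 0.23767433, -0.57233186, -0.02082819]), 'moment': array([ 0.05590075, -0.02828533,  0.04376687]), 'finger_force': 0.0, 'opening': 1.0033086945302068} 0.0187
```

View pics/scene0.png

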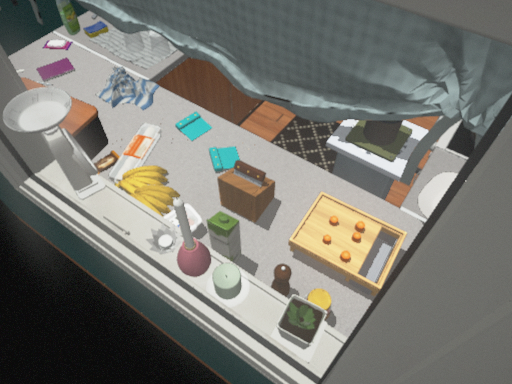

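View pics/top0.png

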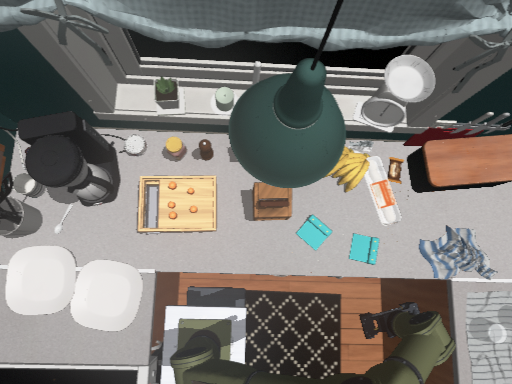

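The pictures show the board at top (177,203) with its opening at the left end (151,203), and five carrots on it. The block is at top (272,201) and scene (246,190), with the dark handle at scene (250,172). Next I'll view enlarged crops.

```bash
python3 - <<'E'
import cv2,numpy as np
s=cv2.imread("pics/scene0.png");t=cv2.imread("pics/top0.png")
# left: top board(130..225,165..240), block (245..300,175..230); right scene
def c(im,x,y,w,h,k): return cv2.resize(im[y:y+h,x:x+w],None,fx=k,fy=k,interpolation=cv2.INTER_CUBIC)
cv2.imwrite("pics/a.png",np.hstack([c(t,130,165,100,80,4),c(t,240,165,70,80,5)[:320,:350]]))
cv2.imwrite("pics/b.png",np.hstack([c(s,285,190,125,100,3.2),c(s,210,150,80,64,5)]))
E
```

```text
(no output)
```

View pics/a.png

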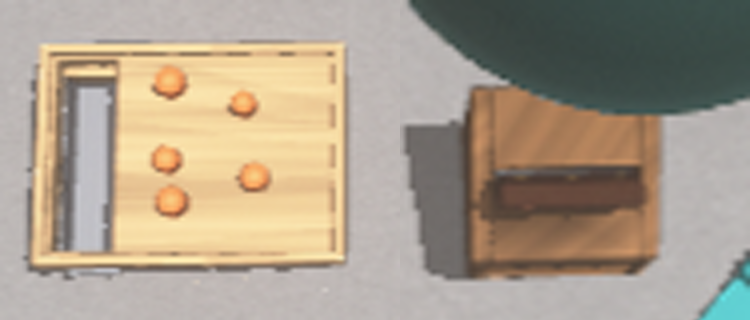

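View pics/b.png

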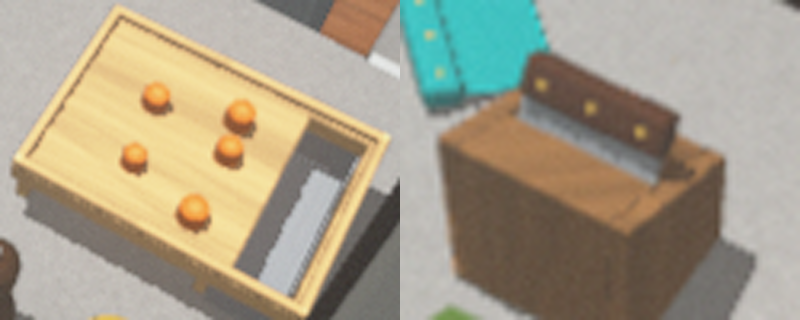

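Crops: the board rim corners and the block corners are clear, and the opening end is world +y. The handle leans towards the robot, with its rivets at scene (238,167), (248,171.5) and (258,176).

```bash
cat > h.py <<'E'
from plant import r,cams
import cv2,numpy as np
from scipy.spatial.transform import Rotation as R
S={}
def snap(n): S[n]=cams.snapshot(n); return S[n]["img"]
def ray(n,p):
    K=S[n]["camera_matrix"];T=S[n]["camera_from_world"]
    d=np.linalg.inv(K)@[p[0],p[1],1.];d=d*[1,-1,-1]
    return -T[:3,:3].T@T[:3,3],T[:3,:3].T@(d/np.linalg.norm(d))
def onz(n,p,z):
    c,d=ray(n,p);return c+d*(z-c[2])/d[2]
def tri(a,b):
    c1,d1=ray("scene",a);c2,d2=ray("top",b)
    s=np.linalg.lstsq(np.c_[d1,-d2],c2-c1,rcond=None)[0]
    p,q=c1+d1*s[0],c2+d2*s[1];return (p+q)/2,np.linalg.norm(p-q)
def proj(n,P):
    T=S[n]["camera_from_world"];q=T[:3,:3]@P+T[:3,3];q=S[n]["camera_matrix"]@(q*[1,-1,-1]);return q[:2]/q[2]
def blobs(n,lo,hi,amin,roi):
    m=cv2.inRange(cv2.cvtColor(S[n]["img"],cv2.COLOR_RGB2HSV),lo,hi);x,y,w,h=roi
    k=np.zeros_like(m);k[y:y+h,x:x+w]=m[y:y+h,x:x+w]
    _,_,st,c=cv2.connectedComponentsWithStats(k);return [(c[i],st[i,4]) for i in range(1,len(st)) if st[i,4]>=amin]
def carrots():
    a=blobs("scene",(3,170,120),(14,255,255),8,(285,190,125,100));b=blobs("top",(3,150,120),(14,255,255),4,(138,170,85,70))
    return a,b
E
python3 - <<'E'
from h import *
np.set_printoptions(precision=4,suppress=True)
snap("scene");snap("top")
bs=[(321.9,191.6),(406.9,232.8),(379.7,289.4),(288.8,239.4)];bt=[(216.2,230.5),(138.3,231.7),(140.4,176),(216.2,176)]
for a,b in zip(bs,bt):print("board",*tri(a,b),onz("scene",a,.095),onz("top",b,.095))
print("opening top", onz("top",(158.5,180),.085))
for a,b in [((256,196.4),(254.4,182.5)),((274.8,181.6),(254.4,220))]:print("block",*tri(a,b))
print("back -y",onz("scene",(218,178.6),.158))
print("handle top", [onz("top",p,.17)[:2] for p in[(259.4,199.4),(288.4,199.4),(288.4,206),(260,207.4)]])
print("rivets",[onz("scene",p,.161) for p in[(238,167),(247.9,171.5),(257.9,176.3)]])
A,B=carrots()
print(len(A),len(B))
for b,n in B:
    P=onz("top",b,.098);q=proj("scene",P);a=min(A,key=lambda a:np.linalg.norm(a[0]-q));print("carrot",*tri(a[0],b),n,a[1],b)
E
```

```text
board [ 0.4439 -0.0282  0.0901] 0.008572520466529426 [ 0.4458 -0.023   0.095 ] [ 0.445  -0.0325  0.095 ]
board [0.4303 0.2692 0.0898] 0.006183657085849658 [0.4328 0.272  0.095 ] [0.4307 0.2648 0.095 ]
board [0.6505 0.2793 0.0897] 0.004241549532432828 [0.6525 0.2811 0.095 ] [0.6499 0.2758 0.095 ]
board [ 0.6621 -0.0197  0.0901] 0.0048358779500161184 [ 0.6637 -0.0162  0.095 ] [ 0.6618 -0.0222  0.095 ]
opening top [0.6387 0.2062 0.085 ]
block [ 0.6261 -0.1696  0.1569] 0.006336475702526154
block [ 0.4924 -0.1802  0.0819] 6.906112717854044e-05
back -y [ 0.6383 -0.3064  0.158 ]
handle top [array([ 0.5603, -0.1924]), array([ 0.5644, -0.3018]), array([ 0.5392, -0.302 ]), array([ 0.5301, -0.1954])]
rivets [array([ 0.5643, -0.2811,  0.161 ]), array([ 0.5611, -0.2435,  0.161 ]), array([ 0.5587, -0.2055,  0.161 ])]
4 5
carrot [0.6178 0.1505 0.0902] 0.002847296170311776 23 13 [172.3478 185.3043]
carrot [0.5962 0.0752 0.0902] 0.0034380252475517646 9 8 [191.2222 191.3333]
carrot [0.5367 0.1466 0.0907] 0.003230011581724816 13 8 [171.9231 205.5385]
carrot [ 0.5369  0.0671 -0.0075] 0.011487149504013286 10 8 [193.3 210.3]
carrot [0.4966 0.1396 0.0914] 0.0037973953927130997 15 12 [173.0667 215.7333]
```

```bash
cat >> h.py <<'E'
def Rt(tilt,yaw,flip=0):
    "tool x along block y (yaw, deg), fingers leaning tilt deg from straight down towards +x"
    t=np.radians(tilt);z=np.array([np.sin(t),0,-np.cos(t)]);x=np.array([0,1.,0])
    M=np.c_[x,np.cross(z,x),z];return R.from_euler("z",yaw+flip,degrees=True)*R.from_matrix(M)
def plan(Rg,pinch,n):
    "rows to bring the pinch point to a world point"
    s=r.get_state();R0=R.from_quat(s["eef_rot"]);p0=s["tool_pos"]
    p1=np.array(pinch)+Rg.apply([0,0,r.pinch_z]);w=(R0.inv()*Rg).as_rotvec();d=R.from_rotvec(w/n);Q=R0
    print("turn/row",np.degrees(w/n).round(2),"tot",np.degrees(np.linalg.norm(w)).round(1))
    for i in range(n):
        print((1000*Q.inv().apply((p1-p0)/n)).round(1).tolist());
        if np.linalg.norm(w)<.02:break
        Q=Q*d
def where():
    s=r.get_state();Q=R.from_quat(s["eef_rot"]);M=Q.as_matrix()
    print("t",s["clock"],"pinch",(s["tool_pos"]-M[:,2]*r.pinch_z).round(4),"x",M[:,0].round(3),"z",M[:,2].round(3),"F",s["contact_force"].round(1),"M",s["moment"].round(2),"open",round(s["opening"],3),"ff",s["finger_force"],"q",s["q"].round(2))
E
python3 - <<'E'
from h import *
np.set_printoptions(precision=4,suppress=True)
snap("scene");snap("top");print(ray("scene",(0,0))[0],ray("top",(0,0))[0])
g=np.array([.552,-.246,.156]);Q=Rt(25,4.5);plan(Q,g-Q.apply([0,0,.12]),11);plan(Rt(25,4.5,180),g,1)
print("carton base?",onz("scene",(228,262),0),"carton top",onz("scene",(224,220),.244),"mill top",onz("scene",(283,268),.15),"jar",onz("scene",(319,297),.11))
E
```

```text
[1.2069 0.2388 1.1481] [ 0.3273 -0.1066  1.4987]
turn/row [-1.9   1.57 -7.1 ] tot 82.7
[38.9, -22.9, -0.8]
[41.4, -17.9, -0.4]
[43.3, -12.7, 0.2]
[44.5, -7.2, 1.1]
[45.0, -1.7, 2.2]
[44.8, 3.8, 3.5]
[43.9, 9.1, 4.9]
[42.3, 14.3, 6.5]
[40.0, 19.2, 8.2]
[37.1, 23.7, 9.9]
[33.6, 27.7, 11.8]
turn/row [-18.22 -21.86  98.73] tot 102.7
[461.8, -245.7, 99.5]
carton base? [ 0.7977 -0.1553  0.    ] carton top [ 0.791  -0.1569  0.244 ] mill top [0.7781 0.0323 0.15  ] jar [0.7771 0.1525 0.11  ]
```

```bash
python3 -m pendant '[[-1,[39,-23,-1],[-1.9,1.6,-7.1]],[-1,[41.5,-18,-0.5],[-1.9,1.6,-7.1]],[-1,[43.5,-13,0],[-1.9,1.6,-7.1]],[-1,[44.5,-7,1],[-1.9,1.6,-7.1]],[-1,[45,-2,2],[-1.9,1.6,-7.1]],[-1,[45,4,3.5],[-1.9,1.6,-7.1]],[-1,[44,9,5],[-1.9,1.6,-7.1]],[-1,[42.5,14.5,6.5],[-1.9,1.6,-7.1]]]'
python3 -m pendant '[[-1,[40,19,8],[-1.9,1.6,-7.1]],[-1,[37,23.5,10],[-1.9,1.6,-7.1]],[-1,[33.5,27.5,12],[-1.9,1.6,-7.1]],[-1,[0,0,0],[0,0,0]],[-1,[0,0,0],[0,0,0]]]'
python3 - <<'E'
from h import *
where();g=np.array([.552,-.246,.156]);Q=Rt(25,4.5);plan(Q,g-Q.apply([0,0,.12]),1);plan(Q,g-Q.apply([0,0,.004]),3)
im=np.hstack([cv2.resize(snap("scene")[100:260,160:330],None,fx=2.4,fy=2.4),cv2.resize(snap("top")[140:300,220:380],None,fx=2.4,fy=2.4)]);cv2.imwrite("pics/c.png",im[:,:,::-1]);print(im.shape)
E
```

```text
clock: 1.3
tool_pos: [0.4159, -0.3443, 0.247]
eef_rot: [0.795, 0.584, 0.123, 0.112]
contact_force: [1.0, -0.7, 0.1]
opening: 1.0
finger_force: 0.0
clock: 1.92
tool_pos: [0.5088, -0.2496, 0.2493]
eef_rot: [0.663, 0.716, 0.161, 0.147]
contact_force: [0.1, -0.4, -0.1]
opening: 1.0
finger_force: 0.0
t 1.925 pinch [ 0.5009 -0.2502  0.2662] x [-0.077  0.997  0.003] z [ 0.423  0.035 -0.905] F [ 0.1 -0.4 -0.1] M [-0.08  0.38  0.05] open 1.0 ff 0.0 q [ 0.9   0.56 -0.6   2.07  0.42  0.22  0.12]
turn/row [ 0.14 -0.1  -0.14] tot 0.2
[0.2, -0.1, 1.5]
turn/row [ 0.05 -0.03 -0.05] tot 0.2
[-0.0, -0.1, 39.2]
(384, 792, 3)
```

View pics/c.png

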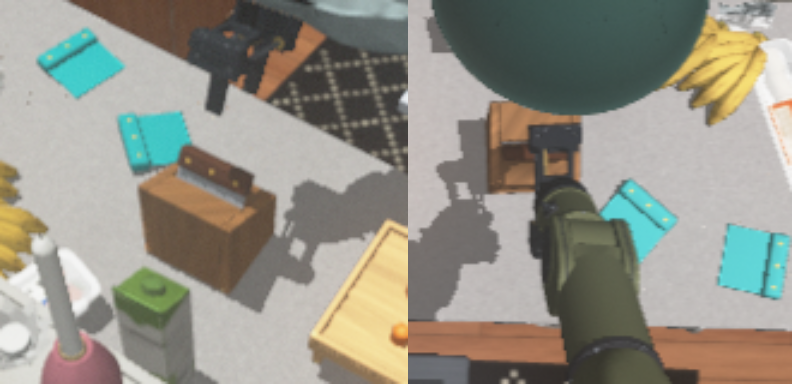

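The gripper hovers over the block, aligned with the handle's lean in both views. I'll go down along the tool axis.

```bash
python3 -m pendant '[[-1,[0,0,30],[0,0,0]],[-1,[0,0,30],[0,0,0]],[-1,[0,0,28],[0,0,0]],[-1,[0,0,15],[0,0,0]],[-1,[0,0,13],[0,0,0]],[-1,[0,0,0],[0,0,0]]]'
python3 - <<'E'
from h import *
where()
im=np.hstack([cv2.resize(snap("scene")[120:220,190:300],None,fx=3.6,fy=3.6),cv2.resize(snap("top")[165:265,230:340],None,fx=3.6,fy=3.6)]);cv2.imwrite("pics/d.png",im[:,:,::-1])
E
```

```text
clock: 2.78
tool_pos: [0.5576, -0.2481, 0.152]
eef_rot: [0.663, 0.717, 0.16, 0.144]
contact_force: [0.3, -0.3, 1.1]
opening: 0.997
finger_force: 0.0
t 2.775 pinch [ 0.5498 -0.2488  0.169 ] x [-0.08   0.997  0.006] z [ 0.417  0.039 -0.908] F [ 0.3 -0.3  1.1] M [-0.08  0.25 -0.02] open 0.997 ff 0.0 q [ 0.7   0.74 -0.39  2.05  1.23  0.04 -0.68]
```

View pics/d.png

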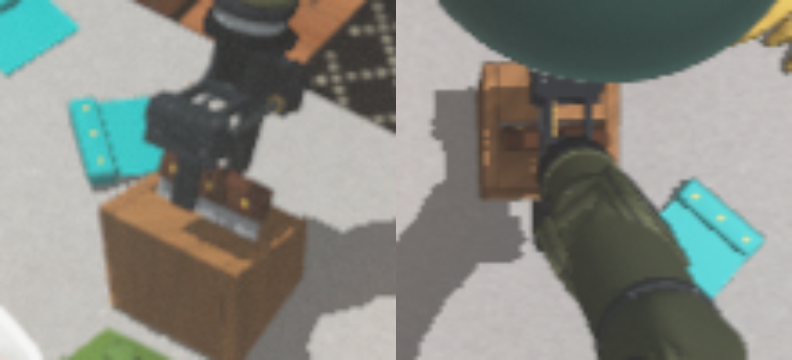

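The near finger is alongside the handle at crop (185,205), with the handle between the fingers. The tool sits about 10 mm higher than asked because joint 6 is near its limit, so I'll try a little further down.

```bash
python3 -m pendant '[[-1,[0,0,4],[0,0,0]],[-1,[0,0,4],[0,0,0]],[-1,[0,0,0],[0,0,0]]]'
python3 - <<'E'
from h import *
where();g=np.array([.552,-.246,.156]);Q=Rt(25,4.5);plan(Q,g,1)
E
```

```text
clock: 3.25
tool_pos: [0.5612, -0.2473, 0.1457]
eef_rot: [0.663, 0.717, 0.16, 0.144]
contact_force: [0.2, -0.1, 0.2]
opening: 1.001
finger_force: 0.0
t 3.25 pinch [ 0.5534 -0.248   0.1627] x [-0.08   0.997  0.006] z [ 0.419  0.039 -0.907] F [ 0.2 -0.1  0.2] M [-0.1   0.34  0.02] open 1.001 ff 0.0 q [ 0.7   0.75 -0.39  2.04  1.51  0.04 -0.97]
turn/row [-0.15 -0.33 -0.07] tot 0.4
[1.9, -3.9, 5.6]
```

```bash
python3 -m pendant '[[-1,[1,-2,2],[0,-0.2,0]],[-1,[1,-2,2],[0,0,0]],[-1,[0,0,0],[0,0,0]]]'
python3 -m pendant '[[-0.2,[0,0,0],[0,0,0]],[0.2,[0,0,0],[0,0,0]],[0.4,[0,0,0],[0,0,0]],[0.5,[0,0,0],[0,0,0]],[0.5,[0,0,0],[0,0,0]]]' 5
python3 - <<'E'
from h import *
where();g=np.array([.552,-.246,.156]);Q=Rt(25,4.5);plan(Q,g,1)
E
```

```text
clock: 3.62
tool_pos: [0.5589, -0.2452, 0.1403]
eef_rot: [0.663, 0.717, 0.159, 0.145]
contact_force: [-0.2, 0.6, -0.4]
opening: 1.002
finger_force: 0.0
clock: 4.25
tool_pos: [0.5594, -0.2449, 0.1401]
eef_rot: [0.663, 0.717, 0.159, 0.145]
contact_force: [0.7, 0.5, 0.3]
opening: 0.457
finger_force: 0.0
t 4.25 pinch [ 0.5515 -0.2456  0.1571] x [-0.079  0.997  0.003] z [ 0.419  0.036 -0.907] F [0.7 0.5 0.3] M [-0.06  0.34 -0.01] open 0.457 ff 0.0 q [ 0.75  0.78 -0.49  2.05  1.7   0.12 -1.14]
turn/row [-0.15 -0.17 -0.04] tot 0.2
[-0.5, -0.0, 1.1]
```

```bash
for i in 1; do python3 -m pendant '[[0.36,[0,0,0],[0,0,0]],[0.36,[0,0,0],[0,0,0]],[0.36,[0,0,0],[0,0,0]]]' 5; python3 -m pendant '[[0.5,[0,0,0],[0,0,0]],[0.6,[0,0,0],[0,0,0]],[0.6,[0,0,0],[0,0,0]]]' 5; done
```

```text
clock: 4.62
tool_pos: [0.5593, -0.245, 0.1401]
eef_rot: [0.663, 0.717, 0.159, 0.145]
contact_force: [-0.0, -0.2, -0.1]
opening: 0.318
finger_force: 0.0
clock: 5.0
tool_pos: [0.5593, -0.245, 0.1401]
eef_rot: [0.663, 0.717, 0.159, 0.145]
contact_force: [0.0, 0.8, 0.8]
opening: 0.262
finger_force: 4.9
```

The handle is gripped and nearly centred, with very little side force. I'll grip firmly and draw.

```bash
python3 -m pendant '[[1,[0,0,0],[0,0,0]],[1,[0,0,0],[0,0,0]],[1,[0,0,0],[0,0,0]]]' 50
python3 -c "
from h import *
import json
s=r.get_state();json.dump([s['tool_pos'].tolist(),s['eef_rot'].tolist()],open('home.json','w'));where()"
python3 -m pendant '[[1,[0,0,-10],[0,0,0]],[1,[0,0,-15],[0,0,0]],[1,[0,0,-15],[0,0,0]],[1,[0,0,-15],[0,0,0]],[1,[0,0,-15],[0,0,0]],[1,[0,0,-15],[0,0,0]],[1,[0,0,-15],[0,0,0]],[1,[0,0,0],[0,0,0]]]'
python3 -c "
from h import *
where()
im=np.hstack([cv2.resize(snap('scene')[90:220,180:320],None,fx=2.8,fy=2.8),cv2.resize(snap('top')[165:295,220:360],None,fx=2.8,fy=2.8)]);cv2.imwrite('pics/e.png',im[:,:,::-1])"
```

```text
clock: 5.38
tool_pos: [0.5595, -0.2449, 0.1402]
eef_rot: [0.663, 0.717, 0.159, 0.145]
contact_force: [0.1, -0.0, 1.0]
opening: 0.252
finger_force: 49.2
t 5.375 pinch [ 0.5516 -0.2456  0.1572] x [-0.079  0.997  0.003] z [ 0.419  0.036 -0.907] F [ 0.1 -0.   1. ] M [ 0.02  0.22 -0.02] open 0.252 ff 49.17021565139294 q [ 0.75  0.78 -0.49  2.05  1.7   0.12 -1.14]
clock: 6.38
tool_pos: [0.517, -0.249, 0.231]
eef_rot: [0.663, 0.717, 0.159, 0.145]
contact_force: [0.4, -0.0, -1.5]
opening: 0.25
finger_force: 49.2
t 6.375 pinch [ 0.5092 -0.2497  0.248 ] x [-0.078  0.997  0.003] z [ 0.419  0.035 -0.907] F [ 0.4 -0.  -1.5] M [-0.09  0.47  0.03] open 0.25 ff 49.15710836648941 q [ 1.03  0.66 -0.85  2.07  1.02  0.34 -0.46]
```

View pics/e.png

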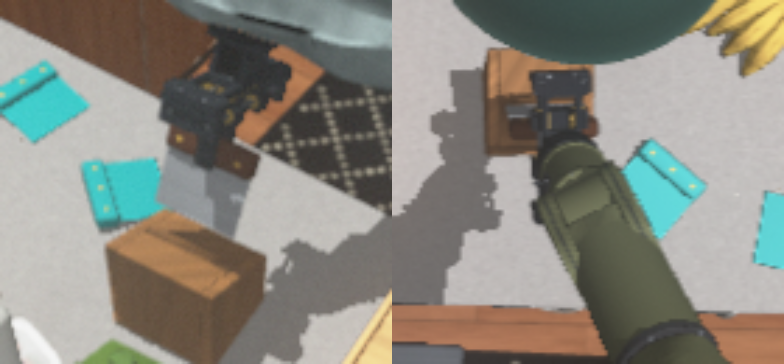

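The scraper is out: its whole blade is clear above the block at crop (205,190), square in the grip. Next I'll turn it upright across the board and hover over the near lane's start.

```bash
python3 -m pendant '[[1,[0,0,-20],[0,0,0]],[1,[0,0,-20],[0,0,0]],[1,[0,0,0],[0,0,0]]]'
python3 -c "
from h import *
where();plan(Rt(0,2.45,90),[.514,.0236,.25],12)"
```

```text
clock: 6.85
tool_pos: [0.5009, -0.2502, 0.2673]
eef_rot: [0.663, 0.717, 0.159, 0.145]
contact_force: [-0.3, 0.4, -1.6]
opening: 0.25
finger_force: 49.2
t 6.85 pinch [ 0.4931 -0.2509  0.2843] x [-0.078  0.997  0.003] z [ 0.419  0.035 -0.907] F [-0.3  0.4 -1.6] M [-0.1   0.45  0.02] open 0.25 ff 49.15704421699047 q [ 1.14  0.63 -0.99  2.05  0.9   0.43 -0.35]
turn/row [ 1.66  1.58 -7.21] tot 90.8
[22.7, 1.3, 4.0]
[22.2, 4.3, 4.5]
[21.3, 7.1, 5.0]
[20.1, 9.9, 5.3]
[18.6, 12.5, 5.5]
[16.7, 14.9, 5.6]
[14.5, 17.0, 5.6]
[12.1, 18.8, 5.4]
[9.5, 20.4, 5.1]
[6.7, 21.5, 4.8]
[3.8, 22.3, 4.3]
[0.9, 22.7, 3.7]
```

```bash
python3 -m pendant '[[1,[22.5,1.5,4],[1.7,1.6,-7.2]],[1,[22,4.5,4.5],[1.7,1.6,-7.2]],[1,[21.5,7,5],[1.7,1.6,-7.2]],[1,[20,10,5.5],[1.7,1.6,-7.2]],[1,[18.5,12.5,5.5],[1.7,1.6,-7.2]],[1,[16.5,15,5.5],[1.7,1.6,-7.2]],[1,[14.5,17,5.5],[1.7,1.6,-7.2]],[1,[12,19,5.5],[1.7,1.6,-7.2]]]'
python3 -m pendant '[[1,[9.5,20.5,5],[1.6,1.6,-7.2]],[1,[6.5,21.5,5],[1.6,1.5,-7.2]],[1,[4,22.5,4.5],[1.6,1.5,-7.2]],[1,[1,22.5,3.5],[1.6,1.5,-7.2]],[1,[0,0,0],[0,0,0]],[1,[0,0,0],[0,0,0]]]'
python3 -c "
from h import *
where();plan(Rt(0,2.45,90),[.514,.0236,.21],2);plan(Rt(0,2.45,90),[.514,.0236,.18],2)
snap('scene');snap('top');A,B=carrots();print([ (onz('scene',a[0],.096)[:2].round(3),a[1]) for a in A],[ (onz('top',a[0],.096)[:2].round(3),a[1]) for a in B])
im=np.hstack([cv2.resize(S['scene']['img'][160:300,280:420],None,fx=2.8,fy=2.8),cv2.resize(S['top']['img'][145:285,120:260],None,fx=2.8,fy=2.8)]);cv2.imwrite('pics/f.png',im[:,:,::-1])"
```

```text
clock: 7.85
tool_pos: [0.5104, -0.067, 0.2418]
eef_rot: [0.226, 0.971, 0.057, 0.049]
contact_force: [-0.3, -0.0, -1.9]
opening: 0.246
finger_force: 49.2
clock: 8.6
tool_pos: [0.5145, 0.0228, 0.2301]
eef_rot: [-0.02, 1.0, 0.001, -0.002]
contact_force: [0.8, -0.2, -1.7]
opening: 0.25
finger_force: 49.2
t 8.6 pinch [0.5145 0.0228 0.2488] x [-0.999 -0.04   0.003] z [-0.003  0.002 -1.   ] F [ 0.8 -0.2 -1.7] M [ 0.02 -0.18 -0.02] open 0.25 ff 49.16620530188084 q [ 0.55  0.85 -1.27  1.87  0.9   1.15  0.55]
turn/row [ 0.05 -0.09 -0.07] tot 0.2
[0.2, 0.4, 19.4]
turn/row [ 0.05 -0.09 -0.07] tot 0.2
[0.1, 0.3, 34.4]
[(array([0.599, 0.079]), np.int32(8)), (array([0.621, 0.153]), np.int32(14))] []
```

View pics/f.png

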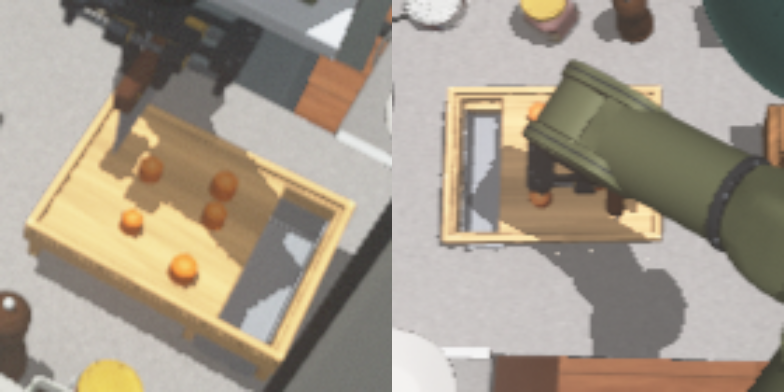

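The blade stands behind the near lane's three carrots (shaded, at crop (150,168), (223,185) and (213,214)). The other two are at (131,222) and (183,266). I'll lower to the board by feel.

```bash
python3 -m pendant '[[1,[0,0,20],[0,0,0]],[1,[0,0,20],[0,0,0]],[1,[0,0,18],[0,0,0]],[1,[0,0,4],[0,0,0]],[1,[0,0,4],[0,0,0]],[1,[0,0,0],[0,0,0]]]'
python3 -m pendant '[[1,[0,0,2],[0,0,0]],[1,[0,0,0],[0,0,0]]]'
python3 -m pendant '[[1,[0,0,1.5],[0,0,0]],[1,[0,0,0],[0,0,0]]]'
python3 -c "
from h import *
where()"
```

```text
clock: 9.45
tool_pos: [0.5145, 0.024, 0.1653]
eef_rot: [-0.021, 1.0, 0.002, -0.001]
contact_force: [-1.3, 0.1, -1.6]
opening: 0.248
finger_force: 49.2
clock: 9.7
tool_pos: [0.5144, 0.0238, 0.1633]
eef_rot: [-0.021, 1.0, 0.001, -0.001]
contact_force: [0.9, -0.5, -1.1]
opening: 0.246
finger_force: 49.2
clock: 9.95
tool_pos: [0.5143, 0.0238, 0.1616]
eef_rot: [-0.021, 1.0, 0.001, -0.001]
contact_force: [0.2, -0.6, -1.8]
opening: 0.247
finger_force: 49.2
t 9.95 pinch [0.5144 0.0238 0.1803] x [-0.999 -0.042  0.002] z [-0.003  0.003 -1.   ] F [ 0.2 -0.6 -1.8] M [ 0.08 -0.14 -0.01] open 0.247 ff 49.16648179292679 q [ 0.5   0.94 -1.19  1.94  1.04  1.05  0.45]
```

```bash
for i in 1; do python3 -m pendant '[[1,[0,8,0],[0,0,0]],[1,[0,10,0],[0,0,0]],[1,[0,12,0],[0,0,0]],[1,[0,12,0],[0,0,0]],[1,[0,12,0],[0,0,0]],[1,[0,12,0],[0,0,0]],[1,[0,12,0],[0,0,0]],[1,[0,12,0],[0,0,0]]]'; done
python3 -m pendant '[[1,[0,12,0],[0,0,0]],[1,[0,12,0],[0,0,0]],[1,[0,12,0],[0,0,0]],[1,[0,12,0],[0,0,0]],[1,[0,12,0],[0,0,0]],[1,[0,12,0],[0,0,0]],[1,[0,12,0],[0,0,0]],[1,[0,11,0],[0,0,0]]]'
python3 -m pendant '[[1,[0,0,0],[0,0,0]],[1,[0,0,0],[0,0,0]]]'
python3 -c "
from h import *
where();plan(Rt(0,2.45,90),[.5064,.2084,.18],1)
snap('scene');snap('top')
im=np.hstack([cv2.resize(S['scene']['img'][160:300,280:420],None,fx=2.8,fy=2.8),cv2.resize(S['top']['img'][145:285,120:260],None,fx=2.8,fy=2.8)]);cv2.imwrite('pics/g.png',im[:,:,::-1])"
```

```text
clock: 10.95
tool_pos: [0.5105, 0.1145, 0.1619]
eef_rot: [-0.021, 1.0, 0.001, -0.001]
contact_force: [-0.0, 0.2, -2.3]
opening: 0.249
finger_force: 49.2
clock: 11.95
tool_pos: [0.5064, 0.2096, 0.1622]
eef_rot: [-0.021, 1.0, 0.002, -0.001]
contact_force: [0.2, 0.3, -1.4]
opening: 0.248
finger_force: 49.2
clock: 12.2
tool_pos: [0.5065, 0.2083, 0.162]
eef_rot: [-0.021, 1.0, 0.001, -0.001]
contact_force: [-0.2, 0.5, -2.2]
opening: 0.248
finger_force: 49.2
t 12.2 pinch [0.5066 0.2082 0.1807] x [-0.999 -0.042  0.002] z [-0.003  0.002 -1.   ] F [-0.2  0.5 -2.2] M [ 0.05 -0.15  0.03] open 0.248 ff 49.166408479213715 q [ 0.14  0.96 -1.16  1.85  1.01  1.08  0.18]
turn/row [ 0.13 -0.14 -0.04] tot 0.2
[0.1, 0.1, 0.7]
```

View pics/g.png

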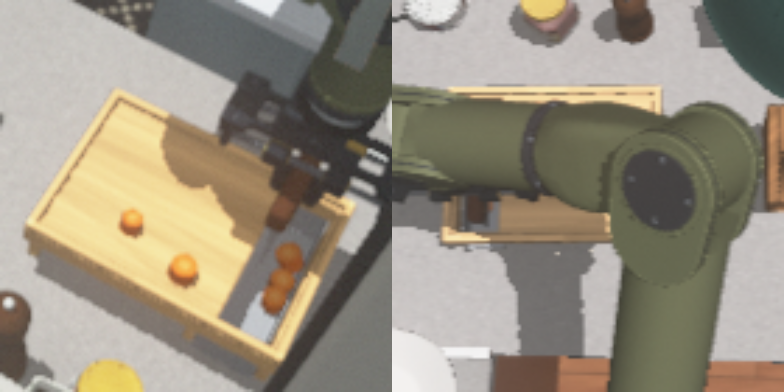

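Three carrots are in the tray (crop (288,255), (282,278), (274,298)) and two remain. Now the far lane.

```bash
python3 -m pendant '[[1,[0,0,-20],[0,0,0]],[1,[0,0,-20],[0,0,0]],[1,[0,-20,-15],[0,0,0]],[1,[-12,-33,0],[0,0,0]],[1,[-16,-33,0],[0,0,0]],[1,[-16,-33,0],[0,0,0]],[1,[-16,-33,0],[0,0,0]],[1,[-16,-33,0],[0,0,0]]]'
python3 -m pendant '[[1,[0,0,0],[0,0,0]],[1,[0,0,0],[0,0,0]]]'
python3 -c "
from h import *
where();plan(Rt(0,2.45,90),[.59,.027,.23],1);plan(Rt(0,2.45,90),[.59,.027,.18],3)"
```

```text
clock: 13.3
tool_pos: [0.5913, 0.0259, 0.2183]
eef_rot: [-0.021, 1.0, 0.002, -0.0]
contact_force: [0.3, 1.0, -2.1]
opening: 0.246
finger_force: 49.2
clock: 13.55
tool_pos: [0.5903, 0.0277, 0.2177]
eef_rot: [-0.021, 1.0, 0.002, -0.001]
contact_force: [-0.8, -0.0, -1.9]
opening: 0.249
finger_force: 49.2
t 13.55 pinch [0.5903 0.0277 0.2364] x [-0.999 -0.043  0.001] z [-0.001  0.004 -1.   ] F [-0.8 -0.  -1.9] M [ 0.06 -0.09  0.03] open 0.249 ff 49.16704460978508 q [ 0.48  0.94 -1.23  1.67  0.94  1.24  0.65]
turn/row [ 0.24 -0.07  0.  ] tot 0.3
[0.3, -0.7, 6.4]
turn/row [ 0.08 -0.02  0.  ] tot 0.3
[0.1, -0.3, 18.8]
```

```bash
python3 -m pendant '[[1,[0,0,19],[0.2,0,0]],[1,[0,0,19],[0,0,0]],[1,[0,0,12],[0,0,0]],[1,[0,0,5],[0,0,0]],[1,[0,0,0],[0,0,0]],[1,[0,8,0],[0,0,0]],[1,[0,10,0],[0,0,0]],[1,[0,12,0],[0,0,0]]]'
python3 -m pendant '[[1,[0,12,0],[0,0,0]],[1,[0,12,0],[0,0,0]],[1,[0,12,0],[0,0,0]],[1,[0,12,0],[0,0,0]],[1,[0,12,0],[0,0,0]],[1,[0,12,0],[0,0,0]],[1,[0,12,0],[0,0,0]],[1,[0,12,0],[0,0,0]]]'
python3 -m pendant '[[1,[0,12,0],[0,0,0]],[1,[0,12,0],[0,0,0]],[1,[0,12,0],[0,0,0]],[1,[0,12,0],[0,0,0]],[1,[0,11,0],[0,0,0]],[1,[0,0,0],[0,0,0]],[1,[0,0,0],[0,0,0]]]'
python3 -c "
from h import *
where()
snap('scene');snap('top')
im=np.hstack([cv2.resize(S['scene']['img'][160:300,280:420],None,fx=2.8,fy=2.8),cv2.resize(S['top']['img'][145:285,120:260],None,fx=2.8,fy=2.8)]);cv2.imwrite('pics/i.png',im[:,:,::-1])"
```

```text
clock: 14.55
tool_pos: [0.589, 0.058, 0.1617]
eef_rot: [-0.021, 1.0, -0.0, -0.001]
contact_force: [-0.4, -0.1, -1.7]
opening: 0.247
finger_force: 49.3
clock: 15.55
tool_pos: [0.5849, 0.1536, 0.1614]
eef_rot: [-0.021, 1.0, -0.0, -0.001]
contact_force: [-0.7, -0.5, -2.8]
opening: 0.247
finger_force: 49.3
clock: 16.42
tool_pos: [0.5825, 0.2113, 0.1612]
eef_rot: [-0.021, 1.0, -0.001, -0.001]
contact_force: [-0.3, 0.6, -1.2]
opening: 0.247
finger_force: 49.3
t 16.425 pinch [0.5826 0.2113 0.1799] x [-0.999 -0.042  0.002] z [-0.002 -0.001 -1.   ] F [-0.3  0.6 -1.2] M [ 0.01 -0.14  0.02] open 0.247 ff 49.319638162851334 q [ 0.13  1.03 -1.15  1.63  1.    1.19  0.35]
```

View pics/i.png

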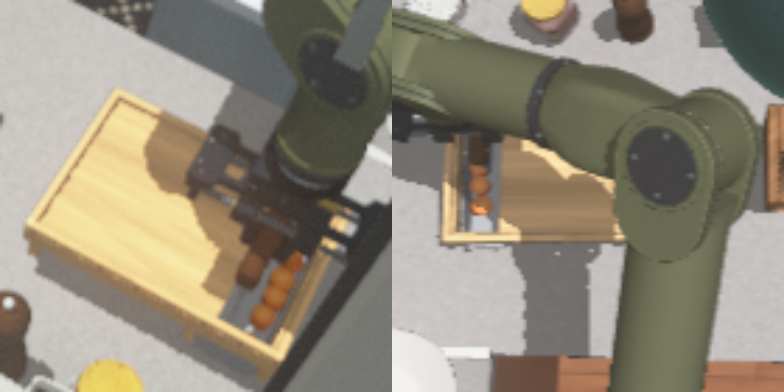

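The board is clear and the carrots sit in the tray at crop (265–300, 255–320). I'll lift, go back over the board's near end, then count the carrots numerically.

```bash
python3 -m pendant '[[1,[0,0,-20],[0,0,0]],[1,[0,0,-25],[0,0,0]],[1,[0,-15,-25],[0,0,0]],[1,[15,-35,0],[0,0,0]],[1,[15,-35,0],[0,0,0]],[1,[15,-35,0],[0,0,0]],[1,[15,-35,0],[0,0,0]],[1,[15,-32,0],[0,0,0]]]'
python3 -m pendant '[[1,[0,0,0],[0,0,0]],[1,[0,0,0],[0,0,0]]]'
python3 - <<'E'
from h import *
import json
snap('scene');snap('top')
for n,roi in(("scene",(285,190,125,100)),("top",(138,170,85,70))):
    for c,a in blobs(n,(3,140,60),(16,255,255),5,roi):
        P=onz(n,c,.015);d=P[:2]-[.548,.125];print(n,c.round(1),a,"board@z.015",(d@[.999,.0427]).round(3),(d@[-.0427,.999]).round(3))
where();p,q=json.load(open('home.json'));Q=R.from_quat(q);plan(Q,np.array(p)-Q.apply([0,0,.14+r.pinch_z]),12)
E
```

```text
clock: 17.52
tool_pos: [0.5157, 0.0208, 0.2337]
eef_rot: [-0.021, 1.0, -0.001, 0.0]
contact_force: [1.1, -0.9, -2.1]
opening: 0.246
finger_force: 49.3
clock: 17.77
tool_pos: [0.5164, 0.0227, 0.2332]
eef_rot: [-0.021, 1.0, 0.0, 0.0]
contact_force: [-0.4, -0.1, -2.3]
opening: 0.253
finger_force: 49.3
scene [379.5 260.3] 181 board@z.015 -0.022 0.118
top [152.5 188.2] 27 board@z.015 0.075 0.115
top [150.7 204.8] 59 board@z.015 0.006 0.12
top [149.5 220. ] 6 board@z.015 -0.057 0.123
t 17.875 pinch [0.5162 0.0233 0.2514] x [-0.999 -0.044  0.   ] z [-0.  0. -1.] F [-0.8  0.5 -1.1] M [ 0.05 -0.17  0.02] open 0.25 ff 49.31992381811142 q [ 0.55  0.86 -1.29  1.87  0.91  1.17  0.54]
turn/row [-1.66 -1.58  7.21] tot 90.8
[2.3, -22.7, -2.9]
[-0.7, -22.7, -3.6]
[-3.6, -22.3, -4.2]
[-6.5, -21.6, -4.7]
[-9.3, -20.4, -5.0]
[-11.9, -18.9, -5.3]
[-14.3, -17.1, -5.5]
[-16.5, -15.0, -5.5]
[-18.4, -12.7, -5.4]
[-20.0, -10.1, -5.2]
[-21.2, -7.4, -4.9]
[-22.1, -4.5, -4.5]
```

```bash
python3 -m pendant '[[1,[2.5,-22.5,-3],[-1.7,-1.6,7.2]],[1,[-0.5,-22.5,-3.5],[-1.7,-1.6,7.2]],[1,[-3.5,-22.5,-4],[-1.7,-1.6,7.2]],[1,[-6.5,-21.5,-4.5],[-1.7,-1.6,7.2]],[1,[-9.5,-20.5,-5],[-1.7,-1.6,7.2]],[1,[-12,-19,-5.5],[-1.7,-1.6,7.2]],[1,[-14.5,-17,-5.5],[-1.7,-1.6,7.2]],[1,[-16.5,-15,-5.5],[-1.7,-1.6,7.2]]]'
python3 -m pendant '[[1,[-18.5,-12.5,-5.5],[-1.6,-1.6,7.2]],[1,[-20,-10,-5],[-1.6,-1.5,7.2]],[1,[-21,-7.5,-5],[-1.6,-1.5,7.2]],[1,[-22,-4.5,-4.5],[-1.6,-1.5,7.2]],[1,[0,0,0],[0,0,0]],[1,[0,0,0],[0,0,0]]]'
python3 - <<'E'
from h import *
import json
snap('scene');snap('top')
for n,roi in(("scene",(285,190,125,100)),("top",(138,170,85,70))):
    m=cv2.inRange(cv2.cvtColor(S[n]["img"],cv2.COLOR_RGB2HSV),(3,150,50),(15,255,255));x,y,w,h=roi
    k=m[y:y+h,x:x+w];print(n,[(c.round(1),a) for c,a in blobs(n,(3,150,50),(15,255,255),4,roi)])
    if n=="top":
        for i in range(10,70): 
            if k[i].any(): print(i+y,''.join('#' if v else '.' for v in k[i,:30]))
where();p,q=json.load(open('home.json'));Q=R.from_quat(q);plan(Q,np.array(p)-Q.apply([0,0,.10+r.pinch_z]),1);plan(Q,np.array(p)-Q.apply([0,0,r.pinch_z]),1)
E
```

```text
clock: 18.88
tool_pos: [0.5058, -0.1601, 0.2549]
eef_rot: [0.462, 0.873, 0.115, 0.104]
contact_force: [0.3, -0.6, -1.1]
opening: 0.245
finger_force: 49.3
clock: 19.62
tool_pos: [0.5008, -0.2496, 0.2659]
eef_rot: [0.661, 0.719, 0.161, 0.143]
contact_force: [1.2, -0.4, -1.4]
opening: 0.252
finger_force: 49.3
scene [(array([383.2, 253.4]), np.int32(52)), (array([376.8, 260.8]), np.int32(8)), (array([378.2, 267. ]), np.int32(38)), (array([372.4, 274.7]), np.int32(17))]
top [(array([154.6, 188.6]), np.int32(9)), (array([152.8, 199.3]), np.int32(6)), (array([150.7, 207.2]), np.int32(13)), (array([153. , 211.7]), np.int32(6)), (array([149.5, 219.2]), np.int32(6))]
186 ............#...#.............
187 .................#............
188 ...........#.....##...........
189 ............#...##............
190 .............#.###............
197 ...........#..................
198 ...........#....#.............
199 ...............##.............
200 .............###..............
202 ............##................
204 ..........#....#..............
205 ...............#..............
206 ...........#..##..............
207 ............###...............
208 ............##................
209 ...........#..................
210 ..........#....#..............
211 ..........#....##.............
212 ...............#..............
213 ..............##..............
215 .............##...............
217 ...........#..................
218 ...........#..................
219 ...........#....#.............
220 ...........##.................
221 .............#................
t 19.725 pinch [ 0.493  -0.2504  0.2828] x [-0.084  0.996  0.008] z [ 0.418  0.043 -0.907] F [ 0.5 -1.  -1.8] M [-0.08  0.51  0.01] open 0.243 ff 49.311534985899925 q [ 1.17  0.65 -1.05  2.05  0.94  0.47 -0.38]
turn/row [-0.03 -0.41  0.15] tot 0.4
[-0.6, 0.6, 38.7]
turn/row [-0.03 -0.41  0.15] tot 0.4
[-1.3, 0.7, 138.7]
```

Five separate rings appear in the tray row, so all five carrots are in. Now I'll align in front of the slot.

```bash
python3 -m pendant '[[1,[-0.5,0.5,19],[0,-0.4,0]],[1,[0,0,19],[0,0,0]],[1,[0,0,20],[0,0,0]],[1,[0,0,12],[0,0,0]],[1,[0,0,0],[0,0,0]],[1,[0,0,0],[0,0,0]]]'
cat > g.py <<'E'
from h import *
import json
where();p,q=json.load(open('home.json'));Q=R.from_quat(q);plan(Q,np.array(p)-Q.apply([0,0,r.pinch_z]),1)
E
python3 g.py
```

```text
clock: 20.48
tool_pos: [0.5301, -0.2486, 0.2026]
eef_rot: [0.663, 0.717, 0.158, 0.145]
contact_force: [-0.1, -0.0, -1.8]
opening: 0.244
finger_force: 49.3
t 20.475 pinch [ 0.5223 -0.2492  0.2195] x [-0.079  0.997  0.002] z [ 0.419  0.035 -0.908] F [-0.1 -0.  -1.8] M [-0.09  0.44 -0.07] open 0.244 ff 49.31133672595024 q [ 0.98  0.71 -0.8   2.07  1.19  0.31 -0.62]
turn/row [-0.03  0.06  0.02] tot 0.1
[1.2, 0.6, 69.0]
```

Aligned to within about 1 mm. Inserting.

```bash
python3 -m pendant '[[1,[1,0.5,6],[0,0,0]],[1,[0,0,8],[0,0,0]],[1,[0,0,8],[0,0,0]],[1,[0,0,8],[0,0,0]],[1,[0,0,0],[0,0,0]]]'; python3 g.py
```

```text
clock: 21.1
tool_pos: [0.5428, -0.2468, 0.1745]
eef_rot: [0.663, 0.717, 0.158, 0.145]
contact_force: [-0.3, 0.3, -1.5]
opening: 0.247
finger_force: 49.3
t 21.1 pinch [ 0.535  -0.2475  0.1915] x [-0.078  0.997  0.002] z [ 0.417  0.034 -0.908] F [-0.3  0.3 -1.5] M [-0.    0.49 -0.01] open 0.247 ff 49.31144893169403 q [ 0.89  0.74 -0.69  2.06  1.34  0.24 -0.77]
turn/row [-0.1   0.07 -0.  ] tot 0.1
[0.5, 0.9, 38.2]
```

```bash
python3 -m pendant '[[1,[0.5,0.5,8],[0,0,0]],[1,[0,0.4,8],[0,0,0]],[1,[0,0,8],[0,0,0]],[1,[0,0,8],[0,0,0]],[1,[0,0,3],[0,0,0]],[1,[0,0,0],[0,0,0]]]'; python3 g.py
```

```text
clock: 21.85
tool_pos: [0.5581, -0.2453, 0.1438]
eef_rot: [0.663, 0.717, 0.158, 0.145]
contact_force: [0.9, -0.8, -1.5]
opening: 0.247
finger_force: 49.3
t 21.85 pinch [ 0.5503 -0.2459  0.1607] x [-0.078  0.997  0.002] z [ 0.418  0.034 -0.908] F [ 0.9 -0.8 -1.5] M [-0.11  0.45  0.06] open 0.247 ff 49.31149832904339 q [ 0.83  0.8  -0.62  2.05  1.58  0.22 -1.01]
turn/row [-0.05  0.08 -0.04] tot 0.1
[0.3, -0.3, 3.8]
```

```bash
python3 -m pendant '[[1,[0,0,2],[0,0,0]],[1,[0,0,2],[0,0,0]],[1,[0,0,1],[0,0,0]],[1,[0,0,0],[0,0,0]]]'; python3 g.py
```

```text
clock: 22.35
tool_pos: [0.5604, -0.2454, 0.1404]
eef_rot: [0.663, 0.717, 0.158, 0.146]
contact_force: [-5.2, -0.1, 8.7]
opening: 0.247
finger_force: 49.3
t 22.35 pinch [ 0.5525 -0.2461  0.1573] x [-0.077  0.997  0.   ] z [ 0.419  0.033 -0.907] F [-5.2 -0.1  8.7] M [-0.08  0.51 -0.  ] open 0.247 ff 49.340858459472656 q [ 0.83  0.81 -0.63  2.05  1.62  0.23 -1.04]
turn/row [ 0.02  0.16 -0.02] tot 0.2
[0.6, -0.9, -0.2]
```

It bottoms out at exactly the home pose, with 10 N along the slot. Release and back off.

```bash
python3 -m pendant '[[0.2,[0,0,0],[0,0,0]],[-0.5,[0,0,0],[0,0,0]],[-1,[0,0,0],[0,0,0]],[-1,[0,0,0],[0,0,0]],[-1,[0,0,0],[0,0,0]],[-1,[0,0,0],[0,0,0]]]'
python3 -m pendant '[[-1,[0,0,-10],[0,0,0]],[-1,[0,0,-20],[0,0,0]],[-1,[0,0,-25],[0,0,0]],[-1,[0,0,-30],[0,0,0]],[-1,[0,0,-30],[0,0,0]],[-1,[0,0,-20],[0,0,0]],[-1,[0,0,0],[0,0,0]],[-1,[0,0,0],[0,0,0]]]'
python3 - <<'E'
from h import *
where();a=cv2.cvtColor(snap("scene"),cv2.COLOR_RGB2BGR).astype(int);b=cv2.imread("pics/scene0.png").astype(int)
d=np.abs(a-b).max(2)
print("diff on handle/block",d[158:185,230:275].mean(),(d[158:185,230:275]>40).sum(),"mill/carton/jar",(d[205:260,205:240]>40).sum(),(d[262:300,270:295]>40).sum(),(d[285:315,305:335]>40).sum())
a8,b8=[x[155:190,225:280].astype(np.uint8) for x in(a,b)]
print(cv2.phaseCorrelate(cv2.cvtColor(a8,cv2.COLOR_BGR2GRAY).astype(np.float32),cv2.cvtColor(b8,cv2.COLOR_BGR2GRAY).astype(np.float32)))
E
```

```text
clock: 23.1
tool_pos: [0.5603, -0.2452, 0.1392]
eef_rot: [0.663, 0.717, 0.158, 0.145]
contact_force: [0.4, -0.0, 0.8]
opening: 0.905
finger_force: 0.0
clock: 24.1
tool_pos: [0.5036, -0.2499, 0.2611]
eef_rot: [0.663, 0.717, 0.158, 0.145]
contact_force: [-0.1, -0.1, -0.5]
opening: 0.998
finger_force: 0.0
t 24.1 pinch [ 0.4958 -0.2505  0.2781] x [-0.077  0.997  0.002] z [ 0.418  0.034 -0.908] F [-0.1 -0.1 -0.5] M [-0.02  0.27  0.06] open 0.998 ff 0.0 q [ 1.13  0.63 -0.98  2.06  0.93  0.42 -0.38]
diff on handle/block 6.3695473251028805 19 mill/carton/jar 0 1 0
((0.33300169562908266, 0.018810393618519328), 0.9102001421981387)
```

The scene matches the starting picture around the block, and the bystanders haven't moved. Handing in.

```bash
python3 -c "
from plant import r
print(r.finish_job())"
```

```text
the job is handed in; nothing more can be done
None
```

I handed the job in after about 24 s of robot time: all five carrot chunks are in the tray, the scraper is back fully home in its slot and released, and the pepper mill, carton and jar look unmoved; the hand-in returned no verdict.

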